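Close the guard and start the tablet sorter at its membrane keypad

TASK

Close the clear guard of the tablet sorter fully, and then start the machine: with the guard shut, press the green membrane key squarely until you feel it push back firmly (about 10 N), hold it so for about a second without forcing it (it is damaged above 22 N), and let go. Do not press the red or yellow key, do not touch the green one while the guard is open, and leave the bottle and the spool where they stand.

Things in the scene. Friction and masses are not known exactly. Their poses are not given: they have to be found in the camera images.
- guard (a joint): angle of the sorter's clear guard (rad): 0 is fully shut, growing as its free edge rises; it starts open at 0.65 to 1.1. The hinge is stiff, so the guard stays where it is left; it takes a few newtons at the lip to push it down.
- guard_hinge (a point): middle of the guard's hinge axis, on the sorter's far top edge, 101 mm above the table. Axes: x from the guard's free edge to the hinge, y along the hinge, z up. The sorter is a fixed steel box 240 x 240 mm, 100 mm high, with a turntable of tablets inside. The shut guard runs 220 mm from here towards -x, 236 mm wide, 7 mm thick.
- guard_lip (a point): on the orange lip at the middle of the guard's free edge, on its upper side, 225 mm from the hinge axis and 8 mm off it along the guard's normal. The lip is 70 mm wide, 8 mm thick and covers 195 to 245 mm from the hinge. Axes turn with the guard; z is the normal of its upper side.
- console: fixed keypad on a desk stand. Origin under the middle of its foot, on the table; x level, up-slope; y along the key row; z up. White panel 210 mm wide (y) by 150 mm, 30 mm thick, its face tilted 15 degrees from level to look up and to -x.
- keypad (a point): centre of the panel's grey face, 85 mm above the table; axes as the console's, in which the face normal is (-0.259, 0, 0.966). Three membrane keys, pressed along that normal, sit in a row 25 mm down the slope from here, 60 mm apart, in any order; a black display strip is above them.
- key_green: Green (start) key: a 34 mm coloured square with a round raised dome of that colour, 18 mm across. Origin on the panel face under the dome's centre; axes as the console's. The dome's top stands 4 to 10 mm off the face (varies from key to key: feel for it) and gives at most 2 mm (6 N per mm, then solid). It starts the machine when pressed with more than 8 N for half a second or more; more than 22 N damages it.
- key_red: Red key: a 34 mm coloured square with a round raised dome of that colour, 18 mm across. Origin on the panel face under the dome's centre; axes as the console's. The dome's top stands 4 to 10 mm off the face (varies from key to key: feel for it) and gives at most 2 mm (6 N per mm, then solid). Not to be pressed.
- key_yellow: Yellow key: a 34 mm coloured square with a round raised dome of that colour, 18 mm across. Origin on the panel face under the dome's centre; axes as the console's. The dome's top stands 4 to 10 mm off the face (varies from key to key: feel for it) and gives at most 2 mm (6 N per mm, then solid). Not to be pressed.
- dropper: small white bottle, 36 mm across, 100 mm tall, standing beside the console; origin under its base, z up. Leave alone.
- spool: green thread spool with white ends, 56 mm across, 65 mm tall, standing on the other side of it; origin under its base, z up. Leave alone.

How it is judged (in metres and radians):
On the way, in this order (a step that is already met when the one before it is completed fails the run):
1. the guard is fully shut (value of joint guard below 0.035 rad), for 0.2 s.
2. with the guard shut, the green key is pressed with more than 8 N for half a second (value of joint guard below 0.035 rad and contact force between key_green and anything else above 8 N), for 0.5 s.
At the end, for the whole second after the job is handed in: The guard is shut (within 0.035 rad), nothing touches any key (below 0.3 N), and the bottle and spool stand upright (within 0.3 rad), each within 30 mm of its start (value of joint guard below 0.035 rad and contact force between each of key_green, key_red, key_yellow and anything else below 0.3 N and distance of each of dropper, spool from where it was at the start of the episode below 0.03 m and angle between each of dropper, spool's own z axis and vertical below 0.3 rad).
It fails at once if the green key is pressed with more than 22 N (contact force between key_green and anything else above 22 N).
It fails at once if the green key is touched (over 2 N) while the guard is open (contact force between key_green and anything else above 2 N and value of joint guard above 0.06 rad).
It fails at once if the red or yellow key is pressed (over 3 N) (contact force between any of key_red, key_yellow and anything else above 3 N).
It fails at once if the bottle or spool is moved over 30 mm or tipped over 0.3 rad (not (distance of each of dropper, spool from where it was at the start of the episode below 0.03 m and angle between each of dropper, spool's own z axis and vertical below 0.3 rad)).
It also fails if it takes over 54 s, if anything falls off the work surface, if the arm or the gripper's body presses on something with over 40 N, if the wrist force passes 120 N, or if a joint passes its speed limit or range.

ROBOT

A 6-joint arm with a two-finger parallel gripper is mounted at the origin on the work surface. World frame = base frame: x ahead of the robot, y to its left, z up, the work surface at z = 0. Lengths are in mm, angles in degrees, forces in N, time in s.
With the tool pointing down it reaches from about 300 to 850 mm from the base axis. Payload 4.2 kg.
Tool frame: the origin (TCP) lies between the finger pads; the fingertips stand 22 mm ahead of it and the grasp point (between the pads) lies 3 mm ahead of it; z points along the fingers, y is the direction in which the jaws open and shut (so a half turn about z gives the same grasp; the last joint's range is limited). The gripper opens to 91 mm and grips with 3 to 60 N. Pads are 32 mm wide; open, the fingers measure 118 mm over their backs; the gripper's body (76 mm by 178 mm) begins 60 mm behind the grasp point.
Start: joints at [73.339, 18.312, 89.639, -0, 72.044, -1.146], TCP at [153.815, 554.059, 235.976] pointing down, gripper open.
Joint ranges: [-177.97, 177.97], [-48.28, 115.42], [12.27, 149.76], [-77.06, 257.06], [2.81, 150.46], [-146.56, 146.56]. Speed limits (degrees/s): [147.25, 147.25, 180, 180, 180, 180].

INTERFACE

Orientations are given as [roll, pitch, yaw] about the fixed x, y, z axes, in that order (R = Rz(yaw) Ry(pitch) Rx(roll)).
In Python, from workcell import * gives the robot as it stands.
- The arm moves only by the shell command python3 -m jog 'ROWS' [OPENING] [FORCE]. ROWS is text: rows parted by semicolons, each of 6 numbers parted by spaces: the shift along the tool's x, y, z in units of 0.5 m (1.0 is 0.5 m), then the turn, a rotation vector about the tool's x, y, z in units of pi/2 rad (1.0 is pi/2 rad). A call has 1 to 20 rows; each row is the pose to reach, as a shift and turn from the pose measured when the call began, along the tool's axes at that moment; what a row does not reach only later rows make up. A row lasts 1/12 s, in which the tool goes at most 41.7 mm and 7.16 degrees, less where a joint would pass 70% of its speed; a pose out of reach is approached as far as the arm can. A call with a number of a shift or a turn outside -1 to 1 is refused whole. A call with a gripper value outside its range is refused whole. OPENING is the opening, from -1 (shut) to 1 (fully open), set as the call begins (- or left out, the last holds). The fingers move at their own pace and stop on an object; FORCE is the grip in N (left out, the last holds). Time passes only in rows, so rows that repeat a pose let the fingers close. It gives the time, the measured TCP pose, the force and the opening at its end, in the units of the state.
- state(): the state, without advancing time (a new reading comes with each control period).
- grab_frame(name): name is "scene" or "top" or "wrist"; returns the picture (480x640x3 uint8, red, green, blue); there is no depth.
- calibration(name): a dict with "mtx" (3x3 intrinsics, pixels), "rvec" (rotation vector, rad) and "tvec" (3), from world to camera coordinates, as OpenCV has them. Camera axes: x right, y down, z forward; pixel columns grow to the right and rows downward; lengths in mm; the calibration is good to about 2 mm. The wrist camera is an equidistant fisheye: a pixel r from the principal point sees the ray r / f radians off the axis. A picture is of the moment at which its call begins: read the wrist's pose just before it. calibration takes no time and is no camera call; for the wrist camera it gives the pose at the moment of the call.
- job_done(): hands the job in, once; it reports no verdict.
Trained networks look in the newest picture that a camera, given by its name, has taken for a name from the list of things; names that differ only in an ending like _2 or _b are one class to them, and where a whole thing is asked for, a point or a joint stands for the part that bears it (a point fixed in the world has none). Each returns a list of dicts, best first, with "confidence" (0 to 1); they miss things now and then, are a little off and sometimes report something else, mostly with a low value. They report only what shows in the picture. A call takes as long as a camera call.
- spot_in(query, camera): "rect" ([left, top, right, bottom] in pixels, round what is visible of it).
- tip_of(query, camera): "location" ([column, row] in pixels: a listed point, or the origin of a listed thing).
The state is a dict: "time_s": time; "qpos": joint angles; "qvel": joint speeds; "effort": joint torques, N m; "ee_pos": TCP position; "ee_rot": TCP orientation; "force": force on the tool from outside, world axes, zero at the start; "torque": the same for the moment, N m; "gripper_width": finger opening in mm.
Only numpy, scipy, OpenCV 4.12 (cv2) and the standard library are available. Lean on these libraries where they do the work, as an engineer would, in place of code of your own. Each camera call takes 0.05 s, during which the arm holds its last target. There are 200 camera calls.

## Working session

There is one attempt and no reset: what is moved stays moved. The work goes in short steps, Python scripts to look and compute and a shell command to move; the robot and the scene stay as the last step left them, time stands still between calls to the robot, and variables do not carry over. Pictures are saved under pics/ and viewed, about 8 in all and at most 12, crops included, and the job is handed in when it is done.

```bash
mkdir -p pics; cat > h.py <<'E'
from workcell import *
import numpy as np, cv2
def cal(n):
    c=calibration(n); return np.array(c["mtx"],float),np.array(c["rvec"],float).reshape(3),np.array(c["tvec"],float).reshape(3)
def ray(n,px,c=None):
    K,r,t=c or cal(n); R=cv2.Rodrigues(r)[0]
    u=(px[0]-K[0,2])/K[0,0]; v=(px[1]-K[1,2])/K[1,1]
    if n=="wrist":
        th=np.hypot(u,v); d=np.array([u/th*np.sin(th),v/th*np.sin(th),np.cos(th)]) if th>0 else np.array([0,0,1.])
    else: d=np.array([u,v,1.])
    d=R.T@d; return -R.T@t, d/np.linalg.norm(d)
def atz(n,px,z,c=None):
    o,d=ray(n,px,c); return o+d*(z-o[2])/d[2]
def tri(rs):
    A=sum(np.eye(3)-np.outer(d,d) for o,d in rs); b=sum((np.eye(3)-np.outer(d,d))@o for o,d in rs)
    p=np.linalg.solve(A,b); return p,[np.linalg.norm(np.cross(p-o,d)) for o,d in rs]
E
python3 - <<'E'
from h import *
np.set_printoptions(precision=1,suppress=True)
s=state(); print(s)
ims=[grab_frame("scene"),grab_frame("top")]
cv2.imwrite("pics/a.png",cv2.cvtColor(cv2.resize(np.hstack(ims),(800,300)),cv2.COLOR_RGB2BGR))
cv2.imwrite("pics/scene.png",cv2.cvtColor(ims[0],cv2.COLOR_RGB2BGR));cv2.imwrite("pics/top.png",cv2.cvtColor(ims[1],cv2.COLOR_RGB2BGR))
for q,z in [("guard_hinge",101),("guard_lip",None),("keypad",85),("console",0),("key_green",78),("key_red",78),("key_yellow",78),("dropper",0),("spool",0)]:
    rs=[]
    for c in("scene","top"):
        L=tip_of(q,c)
        for k in L[:2]:
            print(q,c,np.round(k["location"]),round(k["confidence"],2),atz(c,k["location"],z) if z is not None else "")
        if L: rs.append(ray(c,L[0]["location"]))
    if len(rs)==2: p,e=tri(rs); print("   tri",p,np.array(e))
E
```

```text
{'time_s': 0.0, 'qpos': array([73.3, 18.4, 89.7, -0. , 72. , -1.1]), 'qvel': array([ 0. , -0. ,  0.1, -0.1,  0. , -0.1]), 'effort': array([ -0. , -41.2, -23.2,   0.1,   0. ,  -0. ]), 'ee_pos': array([153.7, 553.6, 235.1]), 'ee_rot': array([-179.9,   -0. ,  164.5]), 'force': array([-0.1,  0.8, -0.6]), 'torque': array([0., 0., 0.]), 'gripper_width': 90.94885301979532}
guard_hinge scene [441. 208.] 0.64 [723.  254.4 101. ]
guard_hinge top [200. 190.] 0.71 [717.  251.4 101. ]
   tri [720.3 254.1  98.5] [3. 3.]
guard_lip scene [369. 119.] 0.86 
guard_lip scene [278. 288.] 0.75 
guard_lip top [200. 250.] 0.78 
guard_lip top [202. 189.] 0.37 
   tri [552.  225.8 252.9] [1.5 1.5]
keypad top [444. 248.] 0.38 [ 542.  -263.4   85. ]
console scene [230. 343.] 0.62 [ 567.  -203.5    0. ]
console top [406. 252.] 0.65 [ 556.5 -196.     0. ]
   tri [ 559.2 -198.   -12.9] [0.6 0.6]
key_green scene [216. 305.] 0.87 [ 535.4 -196.9   78. ]
key_green top [418. 253.] 0.8 [ 538.6 -206.7   78. ]
key_green top [199. 190.] 0.22 [726.5 260.1  78. ]
   tri [ 538.9 -203.    86. ] [2.7 2.7]
key_red scene [234. 286.] 0.87 [ 530.2 -145.2   78. ]
key_red scene [216. 307.] 0.73 [ 539.4 -200.3   78. ]
key_red top [389. 260.] 0.62 [ 530.  -143.4   78. ]
   tri [ 529.8 -144.1   76.8] [0.6 0.6]
key_yellow scene [194. 332.] 0.94 [ 549.2 -261.8   78. ]
key_yellow top [443. 248.] 0.91 [ 545.2 -263.5   78. ]
   tri [ 546.8 -262.4   76.3] [1.9 1.9]
dropper scene [369. 119.] 0.3 [346.5 548.4   0. ]
dropper top [347. 258.] 0.56 [555.5 -58.3   0. ]
   tri [569.   22.8 358.8] [96.1 96.1]
spool scene [170. 403.] 0.8 [ 574.2 -354.4    0. ]
spool top [474. 237.] 0.92 [ 578. -358.    0.]
   tri [ 577.1 -356.1    5.4] [0.2 0.2]
```

View pics/scene.png

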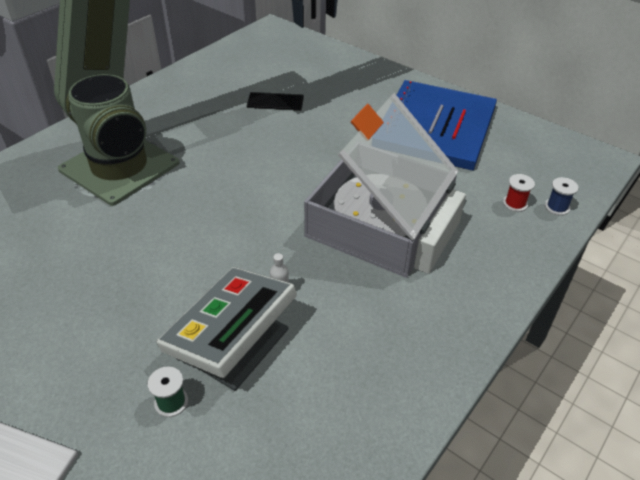

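View pics/top.png

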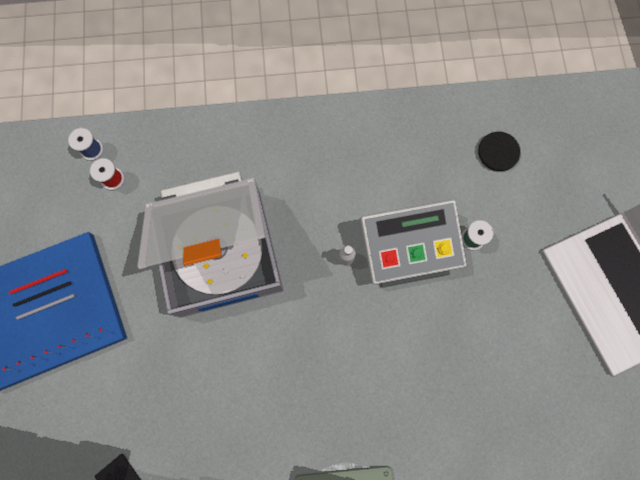

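The scene picture shows the open guard, with its lip at (369,119), and the console with red (234,286), green (216,305) and yellow (194,332). The bottle is at (279,268) and the spool at (168,390). In the top view the lip is at (200,250), and red/green/yellow are at (389,260)/(417,253)/(443,248). The green fix agrees with the red/yellow midpoint. The guard angle works out at about 0.7 rad and the console yaw at about 8°.

```bash
cat >> h.py <<'E'
from scipy.spatial.transform import Rotation as Ro
def row(p,R,s=None):
    s=s or state(); C=Ro.from_euler("xyz",s["ee_rot"],degrees=True)
    d=C.inv().apply(np.array(p)-s["ee_pos"])/500; w=(C.inv()*R).as_rotvec()/(np.pi/2)
    print(np.round(np.r_[d,w],4))
DOWN=Ro.from_euler("xyz",[180,0,98],degrees=True)
E
python3 -c "
from h import *
row([552,226,315],DOWN)"
```

```text
[-9.429e-01 -4.191e-01 -1.580e-01  1.000e-04 -0.000e+00  7.387e-01]
```

```bash
python3 -m jog '-0.2 -0.1 -0.158 0 0 0.2;-0.943 -0.419 -0.158 0 0 0.739;-0.943 -0.419 -0.158 0 0 0.739;-0.943 -0.419 -0.158 0 0 0.739;-0.943 -0.419 -0.158 0 0 0.739;-0.943 -0.419 -0.158 0 0 0.739;-0.943 -0.419 -0.158 0 0 0.739;-0.943 -0.419 -0.158 0 0 0.739;-0.943 -0.419 -0.158 0 0 0.739;-0.943 -0.419 -0.158 0 0 0.739;-0.943 -0.419 -0.158 0 0 0.739;-0.943 -0.419 -0.158 0 0 0.739;-0.943 -0.419 -0.158 0 0 0.739;-0.943 -0.419 -0.158 0 0 0.739;-0.943 -0.419 -0.158 0 0 0.739;-0.943 -0.419 -0.158 0 0 0.739;-0.943 -0.419 -0.158 0 0 0.739;-0.943 -0.419 -0.158 0 0 0.739' -1 40
python3 - <<'E'
from h import *
np.set_printoptions(precision=1,suppress=True)
s=state(); print(s["ee_pos"],s["ee_rot"],s["force"],s["time_s"])
ims=[];
for c in("wrist","scene"):
    k=cal(c);im=grab_frame(c);ims.append(im)
    for q in("guard_lip","guard_hinge"):
        for l in tip_of(q,c)[:2]: print(c,q,l, atz(c,l["location"],101 if q[6]=="h" else 253,k))
cv2.imwrite("pics/b.png",cv2.cvtColor(cv2.resize(np.hstack(ims),(800,300)),cv2.COLOR_RGB2BGR))
E
```

```text
time_s: 2.5
ee_pos: [551.0, 227.1, 315.1]
ee_rot: [-180.0, -0.0, 98.1]
force: [0.8, -0.6, 0.5]
gripper_width: 0.8
[551.  227.1 315.1] [-180.    -0.    98.1] [ 0.8 -0.6  0.5] 2.5
wrist guard_lip {'location': [308.6, 275.9], 'confidence': 0.95} [546.4 223.1 253. ]
wrist guard_hinge {'location': [468.2, 213.5], 'confidence': 0.75} [708.2 255.3 101. ]
scene guard_lip {'location': [367.1, 121.4], 'confidence': 0.74} [554. 218. 253.]
scene guard_hinge {'location': [438.9, 206.0], 'confidence': 0.59} [717.4 255.7 101. ]
```

View pics/b.png

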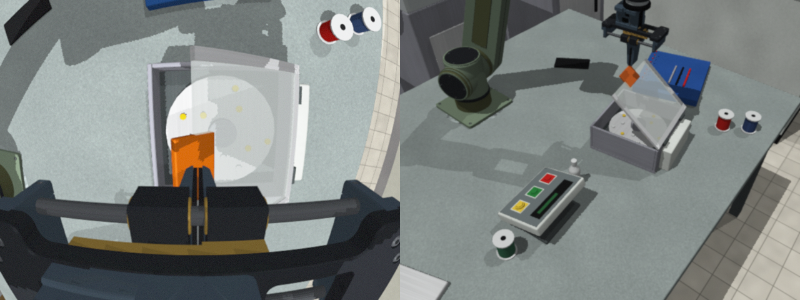

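```bash
python3 -m jog '0 0.03 0.035 0 0 0;0 0.03 0.07 0 0 0;0 0.03 0.076 0 0 0;0 0.03 0.082 0 0 0;0 0.017 0.1 0 0 0;0 0.004 0.118 0 0 0;0 -0.01 0.136 0 0 0;0 -0.023 0.154 0 0 0;0 -0.033 0.175 0 0 0;0 -0.042 0.195 0 0 0;0 -0.052 0.216 0 0 0;0 -0.061 0.236 0 0 0;0 -0.066 0.252 0 0 0;0 -0.07 0.268 0 0 0;0 -0.074 0.285 0 0 0;0 -0.078 0.301 0 0 0;0 -0.078 0.301 0 0 0'
python3 - <<'E'
from h import *
s=state(); print(s["force"],s["time_s"])
ims=[grab_frame(c) for c in("wrist","scene")]
cv2.imwrite("pics/c.png",cv2.cvtColor(cv2.resize(np.hstack(ims),(800,300)),cv2.COLOR_RGB2BGR))
E
```

```text
time_s: 4.22
ee_pos: [512.2, 220.7, 162.9]
ee_rot: [-179.8, 0.0, 98.0]
force: [-0.2, -0.3, -0.7]
gripper_width: 0.5
[-0.24783368 -0.28211828 -0.69143133] 4.2167
```

View pics/c.png

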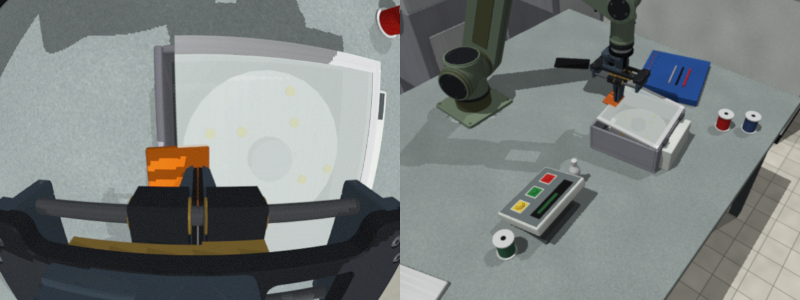

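The guard has followed down to about 0.15 rad with the fingertip still on the orange lip. I'll push it the rest of the way.

```bash
python3 -m jog '0 -0.003 0.016 0 0 0;0 -0.005 0.032 0 0 0;0 -0.007 0.048 0 0 0;0 -0.008 0.058 0 0 0;0 -0.008 0.064 0 0 0;0 -0.008 0.064 0 0 0'; python3 -m jog '0 0 0.004 0 0 0;0 0 0.004 0 0 0;0 0 0.004 0 0 0'
```

```text
time_s: 4.82
ee_pos: [508.7, 220.3, 131.7]
ee_rot: [-179.9, 0.0, 98.0]
force: [-0.5, -0.2, 0.2]
gripper_width: -0.1
time_s: 5.07
ee_pos: [509.0, 220.4, 131.2]
ee_rot: [-180.0, -0.0, 98.0]
force: [-1.7, -0.6, 10.5]
gripper_width: 0.5
```

```bash
python3 -m jog '0 0 0.007 0 0 0;0 0 0.007 0 0 0;0 0 0.007 0 0 0;0 0 0.007 0 0 0;0 0 0.007 0 0 0'; python3 -m jog '0 0 -0.06 0 0 0;0 0 -0.16 0 0 0;0 0 -0.2 0 0 0;0 0 -0.2 0 0 0;0 0 -0.2 0 0 0'
python3 - <<'E'
from h import *
np.set_printoptions(precision=1,suppress=True)
N=np.array([-.259*np.cos(np.radians(8.2)),-.259*np.sin(np.radians(8.2)),.966])
ims=[]
for c in("wrist","scene"):
    k=cal(c); ims.append(grab_frame(c))
    for l in tip_of("guard_lip",c)[:1]: print(c,l,atz(c,l["location"],109,k))
cv2.imwrite("pics/d.png",cv2.cvtColor(cv2.resize(np.hstack(ims),(800,300)),cv2.COLOR_RGB2BGR))
R=Ro.from_euler("z",8.2,degrees=True)*Ro.from_euler("y",-15,degrees=True)   # console face frame
T=R*Ro.from_matrix(np.array([[0,1,0],[1,0,0],[0,0,-1]]).T)
print("N",R.apply([0,0,1]),T.as_matrix())
row(np.array([538.5,-203,78.5])+R.apply([0,0,1])*112,T)
E
```

```text
time_s: 5.48
ee_pos: [509.0, 220.4, 131.1]
ee_rot: [179.9, -0.0, 98.0]
force: [-5.4, -1.5, 20.5]
gripper_width: 0.2
time_s: 5.9
ee_pos: [509.6, 220.6, 232.8]
ee_rot: [179.7, -0.1, 98.0]
force: [0.2, 0.2, -0.2]
gripper_width: 0.4
wrist {'location': [287.7, 247.5], 'confidence': 0.76} [488.5 213.8 109. ]
scene {'location': [339.4, 166.7], 'confidence': 0.68} [490.2 222.1 109. ]
N [-0.3 -0.   1. ] [[-0.1  1.   0.3]
 [ 1.   0.1  0. ]
 [ 0.   0.3 -1. ]]
[-0.8 -0.1  0.1 -0.2  0.  -0. ]
```

View pics/d.png

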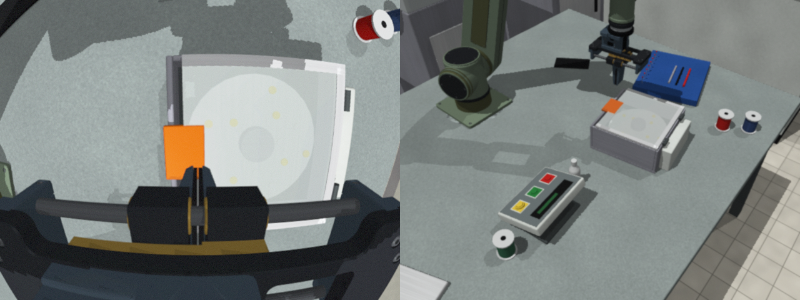

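The guard looks flat and shut: the lip is level with the box rim, and it took 20 N without moving. Next I'll go above the green key.

```bash
cat >> h.py <<'E'
def T(yaw):
    R=Ro.from_euler("z",yaw,degrees=True)*Ro.from_euler("y",-15,degrees=True)
    return R.apply([0,0,1]), R*Ro.from_matrix(np.array([[0,1,0],[1,0,0],[0,0,-1.]]))
E
python3 -c "
from h import *
n,t=T(8.2); print(n,t.as_matrix().round(2)); row(np.array([538.5,-203,78.5])+n*112,t)"
```

```text
[-0.25617294 -0.03691508  0.96592583] [[-0.14  0.96  0.26]
 [ 0.99  0.14  0.04]
 [ 0.    0.26 -0.97]]
[-8.463e-01 -1.152e-01  8.590e-02 -1.683e-01  6.000e-04 -2.000e-03]
```

```bash
python3 -m jog '-0.08 -0.01 0 0 0 0;-0.16 -0.02 0 -0.08 0 0;-0.846 -0.115 0.05 -0.168 0 0;-0.846 -0.115 0.05 -0.168 0 0;-0.846 -0.115 0.05 -0.168 0 0;-0.846 -0.115 0.05 -0.168 0 0;-0.846 -0.115 0.05 -0.168 0 0;-0.846 -0.115 0.05 -0.168 0 0;-0.846 -0.115 0.05 -0.168 0 0;-0.846 -0.115 0.05 -0.168 0 0;-0.846 -0.115 0.086 -0.168 0 0;-0.846 -0.115 0.086 -0.168 0 0;-0.846 -0.115 0.086 -0.168 0 0;-0.846 -0.115 0.086 -0.168 0 0'
python3 - <<'E'
from h import *
np.set_printoptions(precision=1,suppress=True)
s=state(); print(s["ee_pos"],s["ee_rot"],s["force"])
k=cal("wrist"); im=grab_frame("wrist")
n,t=T(8.2); C=np.array([538.5,-203,78.5])
for q in("key_green","key_red","key_yellow"):
    for l in tip_of(q,"wrist")[:2]:
        o,d=ray("wrist",l["location"],k); print(q,l,o+d*(n@(C-o))/(n@d))
cv2.imwrite("pics/e.png",cv2.cvtColor(im,cv2.COLOR_RGB2BGR))
E
```

```text
time_s: 7.27
ee_pos: [509.5, -206.0, 186.1]
ee_rot: [165.1, -0.1, 98.0]
force: [0.6, 0.1, 0.2]
gripper_width: 0.8
[ 509.5 -206.   186.1] [165.1  -0.1  98. ] [0.6 0.1 0.2]
key_green {'location': [313.0, 250.3], 'confidence': 0.58} [ 535.4 -204.6   77.6]
key_green {'location': [319.6, 222.7], 'confidence': 0.23} [ 537.1 -183.4   78.9]
key_red {'location': [320.4, 163.8], 'confidence': 0.87} [ 531.6 -141.5   79. ]
key_yellow {'location': [313.9, 322.4], 'confidence': 0.47} [ 544.3 -263.7   77.7]
```

View pics/e.png

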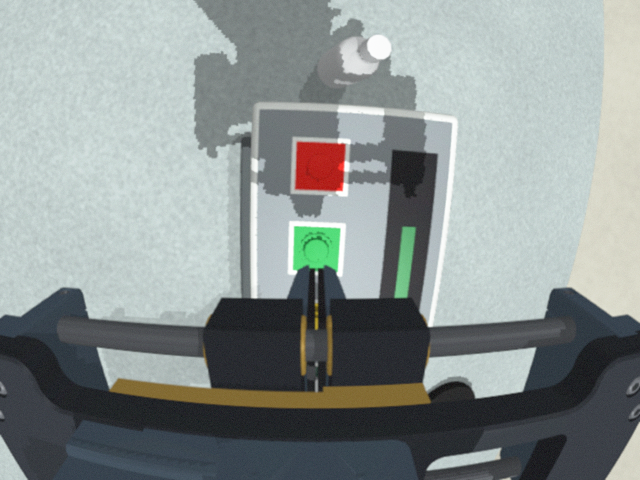

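The fingers sit just off the green dome at (316,247), which is near (537,-203,78) on the face plane and within 2 mm of my aim. Red is at (320,166), well clear. I'll descend to about 13 mm off the face.

```bash
python3 -m jog '-0.002 -0.001 0.05 0 0 0;-0.002 -0.001 0.1 0 0 0;-0.002 -0.001 0.13 0 0 0;-0.002 -0.001 0.15 0 0 0;-0.002 -0.001 0.15 0 0 0;-0.002 -0.001 0.15 0 0 0'
python3 - <<'E'
from h import *
np.set_printoptions(precision=1,suppress=True)
n,t=T(8.2)
s=state();print(s["ee_pos"],s["force"],"tip above face",n@(s["ee_pos"]-[538,-203,78.5])-22)
im=grab_frame("wrist");cv2.imwrite("pics/f.png",cv2.cvtColor(im[120:420,160:480],cv2.COLOR_RGB2BGR))
E
```

```text
time_s: 7.97
ee_pos: [529.5, -203.7, 115.1]
ee_rot: [165.0, 0.1, 98.2]
force: [-0.4, -0.7, 0.0]
gripper_width: 0.3
[ 529.5 -203.7  115.1] [-0.4 -0.7  0. ] tip above face 15.542142211945837
```

View pics/f.png

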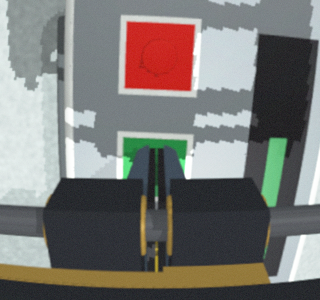

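The fingertips are centred over the green square. Now I'll feel for the dome.

```bash
python3 -m jog '0 0 0.004 0 0 0;0 0 0.008 0 0 0;0 0 0.01 0 0 0;0 0 0.01 0 0 0'; python3 -m jog '0 0 0.002 0 0 0;0 0 0.003 0 0 0;0 0 0.003 0 0 0;0 0 0.003 0 0 0'
```

```text
time_s: 8.35
ee_pos: [531.1, -204.0, 111.1]
ee_rot: [164.9, 0.1, 98.2]
force: [-0.0, -0.0, 0.3]
gripper_width: 0.4
time_s: 8.68
ee_pos: [531.4, -203.9, 109.7]
ee_rot: [164.9, 0.1, 98.1]
force: [-1.4, -0.2, 0.4]
gripper_width: 0.5
```

```bash
python3 -m jog '0 0 0.002 0 0 0;0 0 0.003 0 0 0;0 0 0.003 0 0 0;0 0 0.003 0 0 0'
```

```text
time_s: 9.02
ee_pos: [531.8, -203.9, 108.2]
ee_rot: [164.9, 0.1, 98.2]
force: [0.6, -0.1, 0.2]
gripper_width: 0.5
```

Tip about 8.5 mm off the face, no contact yet.

```bash
python3 -m jog '0 0 0.002 0 0 0;0 0 0.003 0 0 0;0 0 0.003 0 0 0;0 0 0.003 0 0 0'
```

```text
time_s: 9.35
ee_pos: [532.2, -203.8, 106.6]
ee_rot: [164.9, 0.1, 98.1]
force: [0.5, 0.0, 0.4]
gripper_width: 0.4
```

```bash
python3 -m jog '0 0 0.002 0 0 0;0 0 0.003 0 0 0;0 0 0.003 0 0 0;0 0 0.003 0 0 0'
```

```text
time_s: 9.68
ee_pos: [532.6, -203.8, 105.5]
ee_rot: [164.9, 0.1, 98.2]
force: [-0.8, -0.4, 3.5]
gripper_width: 0.2
```

```bash
python3 -m jog '0 0 0.0025 0 0 0;0 0 0.004 0 0 0;0 0 0.0044 0 0 0;0 0 0.0044 0 0 0'
```

```text
time_s: 10.02
ee_pos: [533.0, -203.8, 104.3]
ee_rot: [164.9, 0.1, 98.2]
force: [-5.2, 0.4, 10.1]
gripper_width: 0.7
```

About 11 N along the normal. I'll hold the same deflection for about a second.

```bash
python3 -m jog '0 0 0.002 0 0 0;0 0 0.002 0 0 0;0 0 0.002 0 0 0;0 0 0.002 0 0 0;0 0 0.002 0 0 0;0 0 0.002 0 0 0'; python3 -m jog '0 0 0.002 0 0 0;0 0 0.002 0 0 0;0 0 0.002 0 0 0;0 0 0.002 0 0 0;0 0 0.002 0 0 0;0 0 0.002 0 0 0;0 0 0.002 0 0 0;0 0 0.002 0 0 0;0 0 0.002 0 0 0'
```

```text
time_s: 10.52
ee_pos: [533.0, -203.8, 104.3]
ee_rot: [164.8, 0.2, 98.2]
force: [-4.5, -0.7, 10.1]
gripper_width: 0.8
time_s: 11.27
ee_pos: [533.0, -203.8, 104.3]
ee_rot: [164.8, 0.2, 98.2]
force: [-5.6, 0.4, 10.0]
gripper_width: 0.6
```

```bash
python3 -m jog '0 0 -0.01 0 0 0;0 0 -0.06 0 0 0;0 0 -0.14 0 0 0;0 0 -0.2 0 0 0;0 0 -0.24 0 0 0;0 0 -0.24 0 0 0;0 0 -0.24 0 0 0;0 0 -0.24 0 0 0'
python3 - <<'E'
from h import *
np.set_printoptions(precision=1,suppress=True)
ims=[grab_frame(c) for c in("scene","wrist")]
for q in("dropper","spool"):
    for l in tip_of(q,"scene")[:1]: print(q,l,atz("scene",l["location"],0))
cv2.imwrite("pics/g.png",cv2.cvtColor(cv2.resize(np.hstack(ims),(800,300)),cv2.COLOR_RGB2BGR))
E
```

```text
time_s: 11.93
ee_pos: [501.3, -207.5, 218.8]
ee_rot: [164.9, 0.1, 98.2]
force: [-0.1, 0.5, -0.8]
gripper_width: 0.5
dropper {'location': [281.0, 291.5], 'confidence': 0.55} [558.5 -52.7   0. ]
spool {'location': [168.2, 405.7], 'confidence': 0.6} [ 575.7 -360.6   -0. ]
```

View pics/g.png

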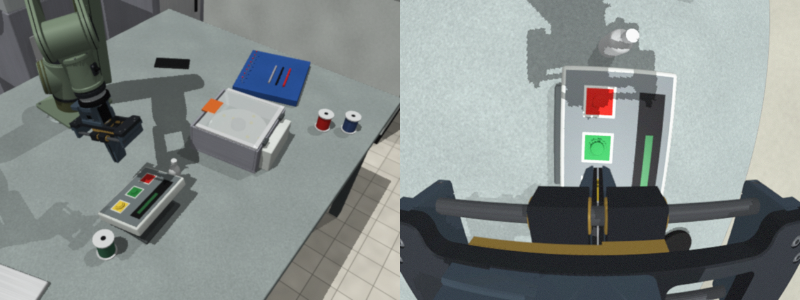

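The guard is flat on the box, the bottle and spool are upright in place, and the tool is clear of the keys.

```bash
python3 -c "
from workcell import *
print(job_done())"
```

```text
the job is handed in; nothing more can be done
None
```

I closed the guard, started the machine with the green key, and handed the job in after about 12 s of robot time. `job_done()` gives no verdict, so what follows is from my own readings.

- **Guard:** I pushed it down at the lip until it stopped hard at TCP z = 131 mm, the height expected for fully shut. It took 20 N there without moving. The last picture shows it still flat on the box.
- **Green key:** I pressed along the panel normal and felt the dome at about 6 mm off the face. I held it at about 11 N for about 1.25 s, well under 22 N at every reading, then backed off about 120 mm. The force reading returned to zero.
- **Other keys:** the fingertips stayed over the green key, so neither red nor yellow was touched.
- **Bottle and spool:** both look upright in the last picture and were located within about 6 mm of where they started. That is within the networks' error, though their first scene-camera report for the bottle was wrong (it marked the guard lip), so I compared against the top camera for that one.
- **Disagreement:** the first two-camera height for the green key was 86 mm, against the 78.5 mm it should be. I used the midpoint of red and yellow instead, and the wrist camera agreed with that to within about 3 mm.

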